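# Put the tee away and clip the spares box shut

### The job

Put the blue tee fitting away in the wide, empty bay of the open steel spares box so that it lies flat, then swing the lid down and press its front edge until the spring clip snaps over it and holds the lid fully shut. Leave the nut, the shower holder and the hinge cover where they are.

Things in the scene. Friction and masses are not known exactly. Their poses are not given: they have to be found in the camera images.
- box: Stainless box fixed to the shelf, in mm 150 deep (x), 220 wide (y), 60 high; walls 3, floor 4 thick. Origin: centre of its underside. Its front, with the spring clip in the middle, faces its -x; the lid is hinged at its back. A divider wall (top 50 above the underside) at y = -34 parts the wide empty bay (+y side) from a narrow bay that holds the nut. Yaw varies by 0.45 rad either way.
- wide_bay (a point): Centre of the floor of the wide bay, 4 above the box's underside; axes as the box's. The bay is 144 (x) by 139 (y) and its outer walls rise 56 above this floor.
- lid_hinge (a point): Middle of the lid's hinge line, fixed on the box at box x = +78.5, y = 0, z = 59 mm; the hinge line runs along the box's y.
- lid (a joint): Lid angle in rad: 0 shut, 1.57 upright, 1.95 fully back; starts at 1.6 to 1.9. Its stiff hinge (0.4 N m of friction) holds it at any angle. Closing, its front hem meets the clip's nose at about 0.07 (front edge 11 mm too high) and stays ajar there; some 8 to 12 N pressed on lid_press takes it past the clip at about 0.035, and it then snaps to 0 and is held.
- lid_press (a point): Place to press, on the lid's outer face (its top when shut): midway along the front edge, 20 mm in from it, 138.5 mm from the hinge. Moves with the lid; when shut it is at box x = -60, y = 0, z = 64. The lid is a 3 mm steel plate with 13 to 17 mm flanges turned down at front and sides; shut, it spans box x -80 to +76, y -114 to +114.
- clip (a joint): Angle in rad of the dark spring clip on the middle of the box's front: 0 at rest, growing as its top is forced outward; its spring brings it back to 0. Clip 30 mm wide, nose 53 above the box's underside, thumb tab to 64 high, reaching to box x = -95.
- tee: Loose blue plastic tee pipe fitting, about 70 g, lying flat, left or right of the box, any yaw. Origin: on its underside below the meeting of run and branch. Run along its y, 80 mm end to end; branch along its +x, ending 46 from the run's axis. Three end collars 34 in diameter, 20 long; tube between 25 in diameter; all axes 17 above the underside.
- tee_center (a point): The point on the tee where the axes of run and branch meet, 17 mm above its underside.
- tee_branch (a point): Middle of the tee's branch collar (34 mm in diameter), 36 from the run's axis along the tee's +x, 17 above its underside: can be gripped here from above, fingers closing along the tee's y.
- nut: Loose chrome hexagon nut, 36 mm across flats, 14 high, lying in the narrow bay of the box; leave it. Origin: centre of its underside.
- holder: Loose black plastic hand-shower holder standing on its round wall plate (58 mm across), about 85 high with a split tilted cradle on top; it stands left or right of the box, on the side away from the tee; leave it. Origin: centre of its underside.
- hinge_cover: Loose white ceramic toilet-seat hinge cover, a low dome 58 mm across and 26 high with a short barrel at one side, standing beyond and to the left of the box; leave it. Origin: centre of the dome's underside.
Things that resemble listed ones, but are neither listed nor needed, are in the scene too. Of the things shaped like the tee, the blue one is meant.

How it is judged:
By the outcome, as a careful person would: the job done as asked, in the order asked, and still so for the second after the job is handed in, with the robot touching nothing.
It also fails if it takes over 64 s, if anything falls off the work surface, if the arm or the gripper's body presses on something with over 40 N, if the wrist force passes 120 N, or if a joint passes its speed limit or range.

### The arm

A 7-joint arm with a two-finger parallel gripper is mounted at the origin on the work surface. World frame = base frame: x ahead of the robot, y to its left, z up, the work surface at z = 0. Lengths are in m, angles in rad, forces in N, time in s.
With the tool pointing down it reaches from about 0.425 to 0.925 m from the base axis. Payload 6.8 kg.
Tool frame: the origin (TCP) lies at the very end of the fingers, on their centre line; the grasp point (between the pads) lies bot.grip_depth behind it (bot.grip_depth is the distance from the TCP to the grasp point, in m); z points along the fingers, y is the line along which they close (so a half turn about z gives the same grasp; the last joint's range is limited). The gripper opens to 85 mm and grips with 20 to 120 N. Pads are 22 mm wide; open, the fingers measure 114 mm over their backs; the gripper's body (76 mm by 85 mm) begins 54 mm behind the grasp point. The pads swing forward as they close: fully open they stand 13 mm farther back than shut.
Start: joints at [1.188, 0.477, 0.022, 1.555, -0.011, 1.109, -0.083], TCP at [0.183, -0.65, 0.199] pointing down, gripper open.
Joint ranges: [-2.96, 2.96], [-0.34, 2.1], [-1.41, 1.46], [0.24, 2.44], [-1.37, 4.51], [0.17, 1.92], [-2.96, 2.96]. Speed limits (rad/s): [2.39, 2.39, 3.14, 3.14, 3.14, 3.14, 3.14].

### API

Orientations are given as a unit quaternion [w, x, y, z].
In Python, from station import bot gives the robot as it stands.
- The arm moves only by the tool send_rows, never from a script. Its arguments are lists of equal length, an entry for each row: "slide": the shift along the tool's x, y, z in mm, a list of three; "roll": the turn about the tool's z in degrees; "claw": the opening, from 0 (shut) to 1 (fully open). A call has exactly 8 rows; each row is the pose to reach, as a shift and turn from the pose commanded when the call began, along the tool's axes at that moment; what a row does not reach only later rows make up. A row lasts 1/12 s, in which the tool goes at most 41.7 mm and 7.16 degrees, less where a joint would pass 70% of its speed; a pose out of reach is approached as far as the arm can. A call with a gripper value outside its range is refused whole. The fingers move at their own pace and stop on an object; "force" is the grip in N (left out, the last holds). Time passes only in rows, so rows that repeat a pose let the fingers close, or fill a call up. It gives the time, the measured TCP pose, the force, the opening and the grip force at its end, in the units of the state.
- bot.get_obs(): the state, without advancing time (a new reading comes with each control period).
- bot.read_camera(name): name is "scene" or "top"; returns the picture (480x640x3 uint8, red, green, blue); there is no depth.
- bot.camera_model(name): a dict with "camera_matrix" (3x3 intrinsics, pixels), "D" ([k1, k2, p1, p2, k3] as OpenCV has them; the pictures are not rectified), "camera_from_world" (4x4, takes a point from world to camera coordinates). Camera axes: x right, y down, z forward; pixel columns grow to the right and rows downward; lengths in m; the calibration is good to about 2 mm. A picture is of the moment at which its call begins. camera_model takes no time and is no camera call.
- bot.hand_in(): hands the job in; it is judged then, once.
The state is a dict: "t": time; "q": joint angles; "joint_vel": joint speeds; "joint_torque": joint torques, N m; "eef_pos": TCP position; "tool_rot": TCP orientation; "contact_force": force on the tool from outside, world axes, zero at the start; "torque": the same for the moment, N m; "gripper_width": opening from 0.0 (shut) to 1.0 (fully open); "grasp_force": force on a finger pad.
Only numpy, scipy, OpenCV 4.12 (cv2) and the standard library are available. Lean on these libraries where they do the work, as an engineer would, in place of code of your own. Each camera call takes 0.05 s, during which the arm holds its last target. There are 200 camera calls.

## Working session

There is one attempt and no reset: what is moved stays moved. The work goes in short steps, Python scripts to look and compute and a tool call to move; the robot and the scene stay as the last step left them, time stands still between calls to the robot, and variables do not carry over. Pictures are saved under pics/ and viewed, at most 10 in all, crops included, and the job is handed in when it is done.

Besides the shell and the picture viewer there is one more tool, called after "Call:" in YAML: its name, and indented under it one key for each argument. send_rows: Moves the arm, as the interface text tells. Its arguments: {"type":"object","properties":{"slide":{"type":"array","items":{"type":"array","items":{"type":"number"}}},"roll":{"type":"array","items":{"type":"number"}},"claw":{"type":"array","items":{"type":"number"}},"force":{"type":"number"}},"required":["slide","roll","claw"]}

```bash
mkdir -p pics; ls; python3 - <<'E'
from station import bot
import cv2,numpy as np
for n in("scene","top"):
    im=bot.read_camera(n);cv2.imwrite(f"pics/{n}0.png",im[:,:,::-1])
    m=bot.camera_model(n);print(n,np.round(m["camera_matrix"],1).tolist(),m["D"],np.round(m["camera_from_world"],4).tolist())
o=bot.get_obs();print(o,bot.grip_depth)
E
```

```text
pics
scene [[520.8, 0.0, 333.9], [0.0, 520.8, 227.8], [0.0, 0.0, 1.0]] [0.03642976 0.         0.         0.         0.        ] [[-0.8952, 0.4457, 0.0024, 0.4952], [0.278, 0.5624, -0.7788, -0.1234], [-0.3484, -0.6965, -0.6273, 1.3524], [0.0, 0.0, 0.0, 1.0]]
top [[433.3, 0.0, 317.8], [0.0, 433.3, 237.7], [0.0, 0.0, 1.0]] [-0.05723666  0.          0.          0.          0.        ] [[-0.007, -0.9996, 0.026, 0.0232], [-0.998, 0.0053, -0.0626, 0.5734], [0.0625, -0.0264, -0.9977, 0.9106], [0.0, 0.0, 0.0, 1.0]]
{'t': 0.1, 'q': array([ 1.18789009,  0.47770166,  0.0223276 ,  1.55637815, -0.01152491,
        1.10928739, -0.08305954]), 'joint_vel': array([-0.00023983, -0.00314754, -0.00079014, -0.00191334,  0.00092937,
        0.00190758, -0.00120824]), 'joint_torque': array([ 4.47326587e-03, -5.97759748e+01,  1.61406722e+00, -2.81955385e+01,
        1.28859075e-02,  5.03716234e-03, -1.09596138e-05]), 'eef_pos': array([ 0.18300756, -0.64909641,  0.19812246]), 'tool_rot': array([-8.08385892e-04,  9.90570418e-01,  1.37002077e-01, -1.57374766e-04]), 'contact_force': array([ 0.76594104, -0.65058025, -0.3225772 ]), 'torque': array([ 0.01329356, -0.04101914,  0.02092272]), 'grasp_force': 0.0, 'gripper_width': 0.9989125939851282} 0.0187
```

View pics/scene0.png

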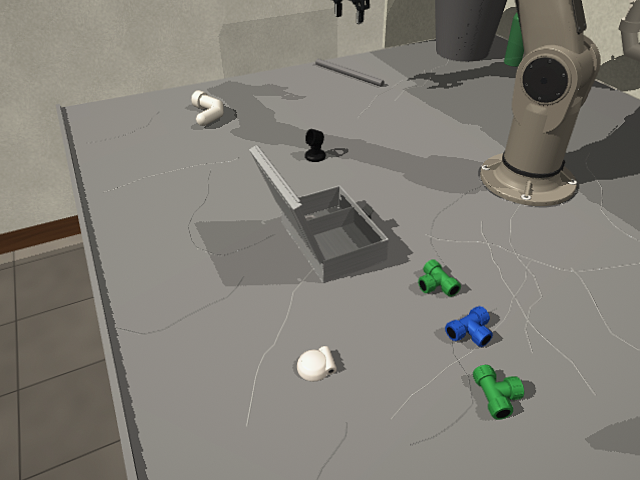

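View pics/top0.png

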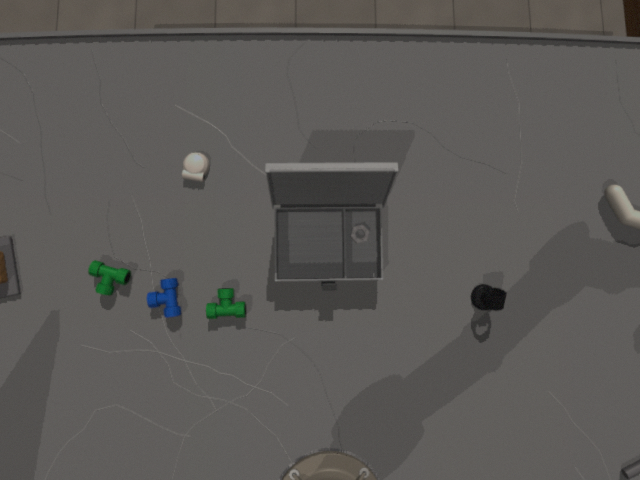

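The top picture shows the lid up and the box at about (275..381, 208..280). There are three tees: green (108,275), blue (165,298) and green (227,304). Blue at (165,298) is the one meant, by colour; the greens are decoys. The holder is at (488,297) on the other side, the hinge cover at (195,165), and the nut at (360,233).

```bash
cat > h.py <<'E'
import cv2,numpy as np
from station import bot
from scipy.optimize import minimize
CM={n:bot.camera_model(n) for n in("scene","top")}
def proj(P,n):
    m=CM[n];T=np.array(m["camera_from_world"])
    return cv2.projectPoints(np.asarray(P,float).reshape(-1,3),cv2.Rodrigues(T[:3,:3])[0],T[:3,3],np.array(m["camera_matrix"]),np.array(m["D"]))[0][:,0]
def unproj(uv,z,n):
    m=CM[n];T=np.array(m["camera_from_world"]);R=T[:3,:3];c=-R.T@T[:3,3]
    r=cv2.undistortPoints(np.asarray(uv,float).reshape(-1,1,2),np.array(m["camera_matrix"]),np.array(m["D"]))[:,0]
    d=np.c_[r,np.ones(len(r))]@R
    return c+d*((z-c[2])/d[:,2])[:,None]
def Rz(a):return np.array([[np.cos(a),-np.sin(a),0],[np.sin(a),np.cos(a),0],[0,0,1]])
def cyl(a,s,e,r):
    t=np.linspace(0,2*np.pi,24,endpoint=False);o=[]
    for l in(s,e):
        c=np.c_[np.full(24,l),r*np.cos(t),17+r*np.sin(t)]
        o.append(c if a=='x' else c[:,[1,0,2]])
    return np.vstack(o)/1000
TEE=[cyl('y',-40,-20,17),cyl('y',20,40,17),cyl('y',-25,25,12.5),cyl('x',0,30,12.5),cyl('x',26,46,17)]
def teemask(p,n,S=4):
    M=np.zeros((480*S,640*S),np.uint8)
    for c in TEE:
        q=proj(c@Rz(p[2]).T+[p[0],p[1],p[3] if len(p)>3 else 0],n)
        cv2.fillConvexPoly(M,cv2.convexHull(((q+.5)*S-.5).astype(np.float32)).round().astype(np.int32),1)
    return M
def blue(im):
    i=im.astype(int);return ((i[...,2]>i[...,0]+40)&(i[...,2]>i[...,1]+30)).astype(np.uint8)
def fit_tee(ims,names=("top","scene")):
    B={n:cv2.resize(blue(ims[n]),None,fx=4,fy=4,interpolation=cv2.INTER_NEAREST) for n in names}
    v,u=np.nonzero(blue(ims["top"]));c=unproj([[u.mean(),v.mean()]],.017,"top")[0]
    f=lambda p:-sum((lambda M:(M&B[n]).sum()/(M|B[n]).sum())(teemask(p,n)) for n in names)
    best=min(([c[0],c[1],a] for a in np.arange(0,6.28,.26)),key=f)
    s=np.vstack([best]+[np.array(best)+d for d in np.diag([.01,.01,.2])])
    r=minimize(f,best,method="Nelder-Mead",options=dict(initial_simplex=s,xatol=2e-4,fatol=1e-4))
    return r.x,r.fun/len(names)
E
python3 - <<'E'
from h import *
ims={n:cv2.imread(f"pics/{n}0.png")[:,:,::-1] for n in CM}
print(fit_tee(ims),fit_tee(ims,("top",)))
c=ims["top"][150:340,85:405,::-1]
cv2.imwrite("pics/crop.png",cv2.convertScaleAbs(cv2.resize(c,None,fx=2.5,fy=2.5,interpolation=cv2.INTER_CUBIC),alpha=1.8))
print(proj([[.7,0,.06],[.7,.1,.06]],"top"))
E
```

```text
(array([0.45570721, 0.34960927, 3.69188615]), np.float64(-0.6529120211019687)) (array([0.44940193, 0.33417513, 1.7007155 ]), np.float64(-0.8922160148975792))
[[327.46181134 175.31260449]
 [279.00033482 175.41356571]]
```

View pics/crop.png

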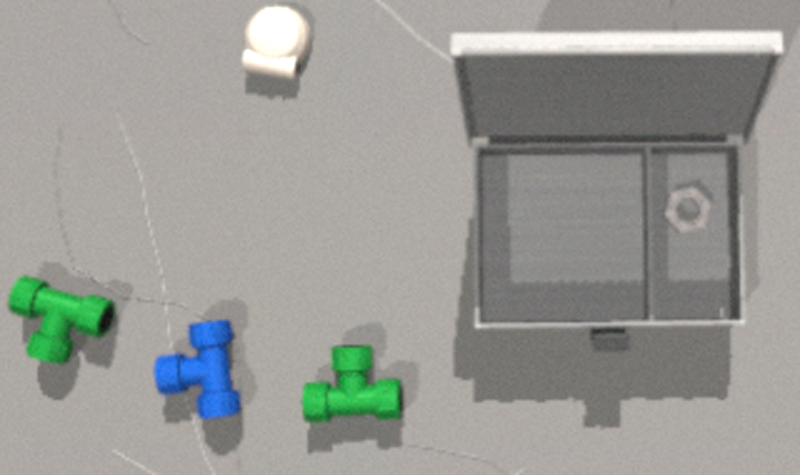

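The crop shows the blue tee at crop (205,370), branch pointing left (+y). The box rim corners are (475,326), (744,324), (475,145) and (742,143), and the lid's front edge runs (452,36)–(782,34). The clip is at (610,338).

```bash
python3 - <<'E'
from h import *
from scipy.optimize import least_squares
ims={n:cv2.imread(f"pics/{n}0.png")[:,:,::-1] for n in CM}
t,s=fit_tee(ims,("top",))
for n in CM:
    M=cv2.resize(teemask(t,n),(640,480),interpolation=cv2.INTER_AREA);B=blue(ims[n])
    print(n,(M&B).sum()/(M|B).sum(),[np.round(np.mean(np.nonzero(X),1),1) for X in(M,B)])
px=np.array([[475,326],[744,324],[475,145],[742,143]])/2.5+[85,150]
W=unproj(px,.06,"top");print(W.round(4), np.linalg.norm(W[0]-W[1]),np.linalg.norm(W[0]-W[2]))
L=np.array([[-.075,.11,.06],[-.075,-.11,.06],[.075,.11,.06],[.075,-.11,.06]])
f=lambda p:(proj(L@Rz(p[2]).T+[p[0],p[1],0],"top")-px).ravel()
r=least_squares(f,[.6,0,0]);print(r.x,r.fun.round(1))
b=r.x
# lid angle from front edge px
pe=np.array([[452,36],[782,34]])/2.5+[85,150]
def edge(a):
    l=np.array([.0785,0,.059])+.157*np.array([-np.cos(a),0,np.sin(a)])
    return proj(np.array([l+[0,.114,0],l+[0,-.114,0]])@Rz(b[2]).T+[b[0],b[1],0],"top")
for a in(1.55,1.6,1.7,1.8,1.9):print(a,edge(a).round(1).tolist(),pe.tolist())
print(proj(L@Rz(b[2]).T+[b[0],b[1],0],"scene").round(0).tolist())
for n,q in(("branch",[.036,0,.017]),("ctr",[0,0,.017])):print(n,Rz(t[2])@q+[t[0],t[1],0])
E
```

```text
scene 0.7460063897763578 [array([328.4, 470.7]), array([325.6, 471.4])]
top 0.9047044632086851 [array([297.8, 165.2]), array([297.7, 165.4])]
[[ 0.4846  0.1084  0.06  ]
 [ 0.4844 -0.111   0.06  ]
 [ 0.6324  0.1082  0.06  ]
 [ 0.6333 -0.1117  0.06  ]] 0.21935674944772196 0.14780903229775166
[ 5.58672595e-01 -1.54939485e-03  2.22037747e-04] [-0.   0.5  0.3  0.3 -0.1 -0.6 -0.1 -0.2]
1.55 [[265.8, 195.0], [399.8, 194.7]] [[265.8, 164.4], [397.8, 163.6]]
1.6 [[265.8, 190.5], [399.7, 190.2]] [[265.8, 164.4], [397.8, 163.6]]
1.7 [[265.9, 181.5], [399.3, 181.2]] [[265.8, 164.4], [397.8, 163.6]]
1.8 [[266.1, 172.8], [398.8, 172.7]] [[265.8, 164.4], [397.8, 163.6]]
1.9 [[266.3, 164.7], [398.1, 164.7]] [[265.8, 164.4], [397.8, 163.6]]
[[388.0, 240.0], [339.0, 186.0], [322.0, 262.0], [280.0, 203.0]]
branch [0.44473799 0.36987173 0.017     ]
ctr [0.44940193 0.33417513 0.017     ]
```

```bash
cat >> h.py <<'E'
from scipy.spatial.transform import Rotation as Ro
def go(*targets,yaw=None):
    o=bot.get_obs();w=o["tool_rot"];R=Ro.from_quat([w[1],w[2],w[3],w[0]]).as_matrix()
    print("t",round(o["t"],2),"pos",o["eef_pos"].round(4),"toolY yaw",round(np.arctan2(R[1,1],R[0,1]),4),"tilt",np.round(R[:2,2],4),"F",o["contact_force"].round(1),"grip",round(o["gripper_width"],3),round(o["grasp_force"],1))
    for p in targets:print(p,"slide",((np.array(p)-o["eef_pos"])@R*1000).round(1))
    if yaw is not None:
        d=(yaw-np.arctan2(R[1,1],R[0,1])+np.pi/2)%np.pi-np.pi/2;print("roll",round(-np.degrees(d),1))
E
python3 -c "
from h import *
go((.52,-.15,.2),(.4447,.37,.1),yaw=.13)"
```

```text
t 0.1 pos [ 0.183  -0.6491  0.1981] toolY yaw -1.2959 tilt [-0.0005  0.0016] F [ 0.8 -0.7 -0.3] grip 0.999 0.0
(0.52, -0.15, 0.2) slide [ 459.8 -388.9   -1.3]
(0.4447, 0.37, 0.1) slide [ 528.5 -909.6   99.6]
roll -81.7
```

Call:
send_rows:
  slide:
    - [31, -26, 0]
    - [62, -52, 0]
    - [92, -78, 0]
    - [123, -104, 0]
    - [154, -130, 0]
    - [184, -156, 0]
    - [215, -182, 0]
    - [246, -208, 0]
  roll: [-5, -10, -15, -20, -25, -30, -35, -40]
  claw: [1, 1, 1, 1, 1, 1, 1, 1]

```text
t: 0.77
eef_pos: [0.3639, -0.3808, 0.1988]
tool_rot: [-0.0, 0.883, 0.469, -0.0]
contact_force: [1.3, -0.3, -0.9]
gripper_width: 1.005
grasp_force: 0.0
```

```bash
python3 -c "
from h import *
go((.52,-.15,.2),(.4447,.37,.1),yaw=.13)"
```

```text
t 0.77 pos [ 0.3639 -0.3808  0.1988] toolY yaw -0.5938 tilt [-0.0004  0.0001] F [ 1.3 -0.3 -0.9] grip 1.005 0.0
(0.52, -0.15, 0.2) slide [ 2.786e+02  2.000e-01 -1.200e+00]
(0.4447, 0.37, 0.1) slide [ 667.5 -353.1   98.9]
roll -41.5
```

Call:
send_rows:
  slide:
    - [38, 0, 0]
    - [78, 0, 0]
    - [118, 0, 0]
    - [158, 0, 0]
    - [198, 0, 0]
    - [235, -4, 0]
    - [265, -15, 0]
    - [292, -30, 0]
  roll: [-5, -10, -15, -20, -25, -30, -35, -41.5]
  claw: [1, 1, 1, 1, 1, 1, 1, 1]

```text
t: 1.43
eef_pos: [0.5042, -0.1223, 0.1988]
tool_rot: [-0.0, 0.659, 0.752, 0.0]
contact_force: [-0.0, 0.5, 0.4]
gripper_width: 0.999
grasp_force: 0.0
```

```bash
python3 -c "
from h import *
go((.4447,.37,.1),yaw=.13)"
```

```text
t 1.43 pos [ 0.5042 -0.1223  0.1988] toolY yaw 0.1319 tilt [0.0004 0.0007] F [-0.   0.5  0.4] grip 0.999 0.0
(0.4447, 0.37, 0.1) slide [495.7   5.7  99.1]
roll 0.1
```

Call:
send_rows:
  slide:
    - [40, 0, 0]
    - [80, 1, 0]
    - [120, 1, 0]
    - [160, 2, 0]
    - [200, 2, 0]
    - [240, 3, 0]
    - [280, 3, 0]
    - [320, 4, 0]
  roll: [0, 0, 0, 0, 0, 0, 0, 0]
  claw: [1, 1, 1, 1, 1, 1, 1, 1]

```text
t: 2.1
eef_pos: [0.4658, 0.1949, 0.1989]
tool_rot: [0.0, 0.661, 0.75, -0.0]
contact_force: [1.3, -0.8, -0.5]
gripper_width: 0.997
grasp_force: 0.0
```

Call:
send_rows:
  slide:
    - [40, 0, 0]
    - [80, 1, 10]
    - [115, 1, 40]
    - [145, 2, 70]
    - [165, 2, 95]
    - [176, 2, 99]
    - [176, 2, 99]
    - [176, 2, 99]
  roll: [0, 0, 0, 0, 0, 0, 0, 0]
  claw: [1, 1, 1, 1, 1, 1, 1, 1]

```text
t: 2.77
eef_pos: [0.4466, 0.3681, 0.1004]
tool_rot: [0.0, 0.661, 0.751, -0.0]
contact_force: [1.3, -0.4, 0.2]
gripper_width: 1.002
grasp_force: 0.0
```

```bash
python3 -c "
from h import *
go((.4447,.37,.002),yaw=.13)
for n in CM:cv2.imwrite(f'pics/{n}1.png',bot.read_camera(n)[:,:,::-1])
a=cv2.imread('pics/scene1.png')[200:440,360:600];b=cv2.imread('pics/top1.png')[200:360,60:280]
cv2.imwrite('pics/c1.png',np.hstack([cv2.resize(a,(400,400)),cv2.resize(b,(400,400))]))"
```

```text
t 2.77 pos [0.4466 0.3681 0.1004] toolY yaw 0.127 tilt [-0.0002 -0.0004] F [ 1.3 -0.4  0.2] grip 1.002 0.0
(0.4447, 0.37, 0.002) slide [ 2.2 -1.7 98.4]
roll -0.2
```

View pics/c1.png

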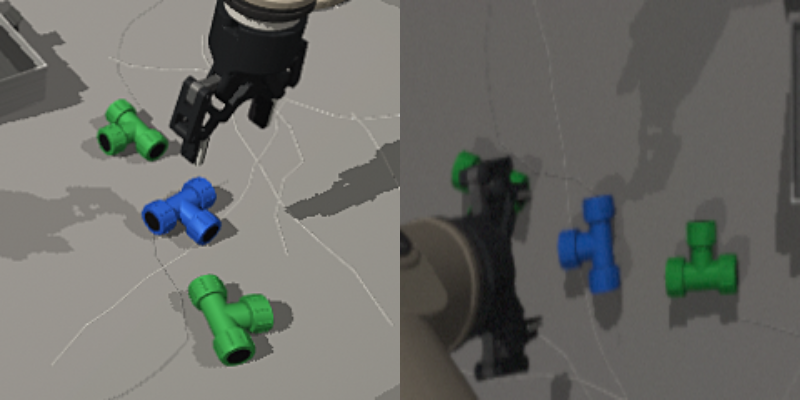

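Call:
send_rows:
  slide:
    - [2, -2, 25]
    - [2, -2, 50]
    - [2, -2, 75]
    - [2, -2, 90]
    - [2, -2, 98]
    - [2, -2, 98]
    - [2, -2, 98]
    - [2, -2, 98]
  roll: [0, 0, 0, 0, 0, 0, 0, 0]
  claw: [1, 1, 1, 1, 1, 0.8, 0.6, 0.5]
  force: 40

```text
t: 3.53
eef_pos: [0.4455, 0.3705, 0.0037]
tool_rot: [0.0, 0.661, 0.75, 0.001]
contact_force: [-0.6, 0.0, 1.1]
gripper_width: 0.605
grasp_force: 0.0
```

Call:
send_rows:
  slide:
    - [0, 0, 0]
    - [0, 0, 0]
    - [0, 0, 0]
    - [0, 0, 0]
    - [0, 0, 0]
    - [0, 0, 0]
    - [0, 0, 0]
    - [0, 0, 0]
  roll: [0, 0, 0, 0, 0, 0, 0, 0]
  claw: [0.4, 0.3, 0.2, 0.1, 0.1, 0.1, 0.1, 0.1]

```text
t: 4.2
eef_pos: [0.4442, 0.37, 0.002]
tool_rot: [-0.0, 0.661, 0.75, -0.0]
contact_force: [-0.0, 0.1, 0.1]
gripper_width: 0.103
grasp_force: 0.0
```

```bash
python3 -c "
from h import *
go((.4447,.37,.002),yaw=.13)
for n in CM:cv2.imwrite(f'pics/{n}2.png',bot.read_camera(n)[:,:,::-1])
a=cv2.imread('pics/scene2.png')[240:400,400:560];b=cv2.imread('pics/top2.png')[220:360,80:240]
cv2.imwrite('pics/c2.png',np.hstack([cv2.resize(a,(400,400)),cv2.resize(b,(400,400))]))"
```

```text
t 4.2 pos [0.4442 0.37   0.002 ] toolY yaw 0.1265 tilt [-0.0001 -0.0001] F [-0.   0.1  0.1] grip 0.103 0.0
(0.4447, 0.37, 0.002) slide [-0.1  0.5 -0. ]
roll -0.2
```

View pics/c2.png

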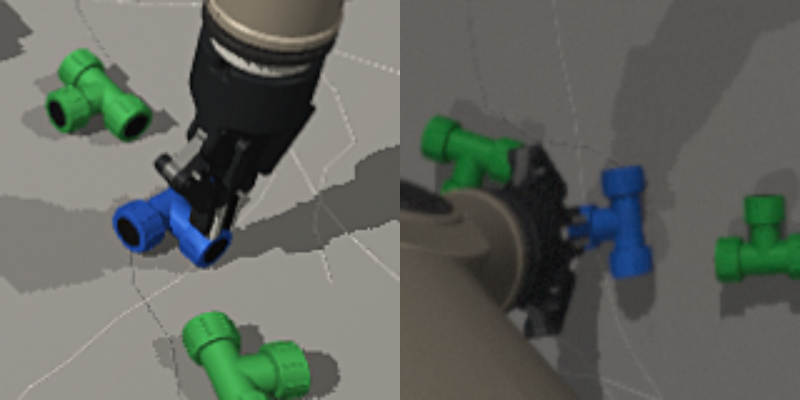

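```bash
python3 - <<'E'
from h import *
for n in CM:
    print(n,[ (z,proj([[.4442,.37,z]],n).round(0).tolist()) for z in(.002,.02,.05,.1)])
ims={n:cv2.imread(f"pics/{n}0.png")[:,:,::-1] for n in CM}
ims1={n:cv2.imread(f"pics/{n}1.png")[:,:,::-1] for n in CM}
for I in(ims,ims1):
    for n in CM:
        B=cv2.resize(blue(I[n]),None,fx=4,fy=4,interpolation=cv2.INTER_NEAREST)
        f=lambda p:-(lambda M:(M&B).sum()/(M|B).sum())(teemask(p,n))
        p0=np.array([.449,.334,1.7]);s=np.vstack([p0]+[p0+d for d in np.diag([.01,.01,.15])])
        r=minimize(f,p0,method="Nelder-Mead",options=dict(initial_simplex=s));print(n,r.x.round(4),r.fun)
# overlay, enlarged
out=[]
for n,(y,x) in(("scene",(280,420)),("top",(250,115))):
    a=cv2.resize(ims[n][y:y+90,x:x+90,::-1],(400,400),interpolation=cv2.INTER_CUBIC)
    M=teemask([.4494,.3342,1.70],n)[y*4:y*4+360,x*4:x*4+360];M=cv2.resize(M,(400,400),interpolation=cv2.INTER_NEAREST)
    cv2.drawContours(a,cv2.findContours(M,0,1)[0],-1,(0,255,255),1);out.append(a)
cv2.imwrite("pics/ov.png",np.hstack(out))
E
```

```text
scene [(0.002, [[480.0, 343.0]]), (0.02, [[482.0, 336.0]]), (0.05, [[485.0, 325.0]]), (0.1, [[491.0, 305.0]])]
top [(0.002, [[156.0, 299.0]]), (0.02, [[153.0, 299.0]]), (0.05, [[148.0, 301.0]]), (0.1, [[138.0, 303.0]])]
scene [0.4467 0.3313 1.6927] -0.8351111344648205
top [0.4494 0.3347 1.6804] -0.8922218087085969
scene [0.4467 0.3313 1.6927] -0.8393148021648889
top [0.4493 0.3346 1.6967] -0.8990305741983594
```

View pics/ov.png

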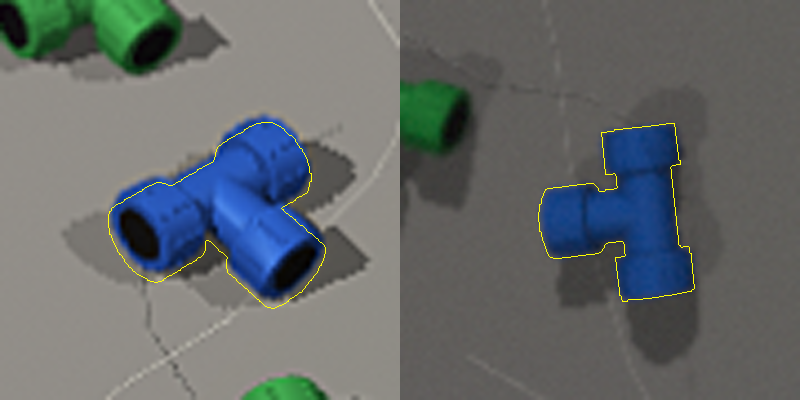

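View zoomed.

The overlay agrees with the tee to within about 3 mm, so the grasp pose was right. Still, the fingers read nearly shut with no grip force, so I'll zoom in on them.

```bash
python3 - <<'E'
from h import *
a=cv2.imread('pics/scene2.png')[280:370,435:525];b=cv2.imread('pics/top2.png')[255:335,120:200]
cv2.imwrite('pics/c3.png',cv2.convertScaleAbs(np.hstack([cv2.resize(a,(400,400),interpolation=2),cv2.resize(b,(400,400),interpolation=2)]),alpha=2))
E
```

```text
(no output)
```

View pics/c3.png

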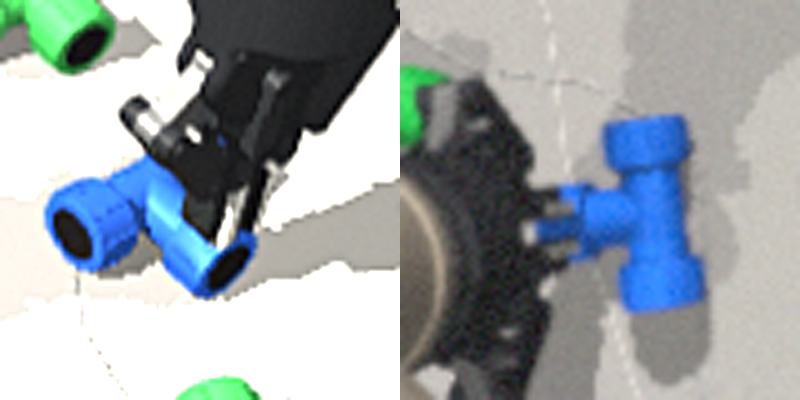

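The zoom shows the two fingers straddling the branch collar, so I'll close fully.

Call:
send_rows:
  slide:
    - [0, 0, 0]
    - [0, 0, 0]
    - [0, 0, 0]
    - [0, 0, 0]
    - [0, 0, 0]
    - [0, 0, 0]
    - [0, 0, 0]
    - [0, 0, 0]
  roll: [0, 0, 0, 0, 0, 0, 0, 0]
  claw: [0, 0, 0, 0, 0, 0, 0, 0]
  force: 40

```text
t: 4.97
eef_pos: [0.4443, 0.37, 0.002]
tool_rot: [0.0, 0.661, 0.75, 0.0]
contact_force: [0.6, 0.1, -0.5]
gripper_width: -0.0
grasp_force: 0.0
```

Call:
send_rows:
  slide:
    - [0, 0, -5]
    - [0, 0, -15]
    - [0, 0, -30]
    - [0, 0, -45]
    - [0, 0, -60]
    - [0, 0, -75]
    - [0, 0, -80]
    - [0, 0, -80]
  roll: [0, 0, 0, 0, 0, 0, 0, 0]
  claw: [0, 0, 0, 0, 0, 0, 0, 0]

```text
t: 5.63
eef_pos: [0.4452, 0.3709, 0.084]
tool_rot: [0.0, 0.661, 0.75, 0.002]
contact_force: [0.1, 0.3, 0.6]
gripper_width: 0.001
grasp_force: 0.0
```

```bash
python3 - <<'E'
from h import *
go((.4447,.37,.002),yaw=.13)
ims={n:bot.read_camera(n) for n in CM}
for n in CM:
    cv2.imwrite(f'pics/{n}3.png',ims[n][:,:,::-1])
    for k in(0,3):
        B=blue(cv2.imread(f'pics/{n}{k}.png')[:,:,::-1]);print(n,k,B.sum(),np.mean(np.nonzero(B),1).round(1))
print([proj([[.4442,.37,z]],"scene").round(0).tolist() for z in(.08,.13)])
a=ims["scene"][225:375,400:550,::-1];b=ims["top"][220:340,80:200,::-1]
cv2.imwrite('pics/c4.png',cv2.convertScaleAbs(np.hstack([cv2.resize(a,(400,400),interpolation=2),cv2.resize(b,(400,400),interpolation=2)]),alpha=1.6))
E
```

```text
t 5.63 pos [0.4452 0.3709 0.084 ] toolY yaw 0.1263 tilt [0.0027 0.0021] F [0.1 0.3 0.6] grip 0.001 0.0
(0.4447, 0.37, 0.002) slide [-1.  -0.8 82. ]
roll -0.2
scene 0 1008 [325.6 471.4]
scene 3 1016 [325.6 471.4]
top 0 751 [297.7 165.4]
top 3 758 [297.7 165.4]
[[[488.0, 313.0]], [[494.0, 293.0]]]
```

View pics/c4.png

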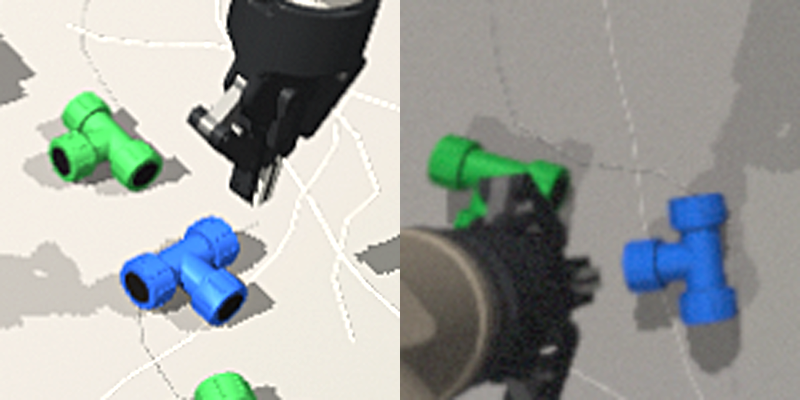

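Nothing was gripped and the tee hasn't moved. In both pictures the shut fingertips, scene px (495,301) and top px (139,304), sit higher than the reported TCP should project, (488,312) and (141,302). I'll triangulate the real tip.

```bash
python3 - <<'E'
from h import *
from scipy.optimize import least_squares
uv={"scene":[495,301],"top":[139,304]}
r=least_squares(lambda p:np.r_[proj(p,"scene")[0]-uv["scene"],proj(p,"top")[0]-uv["top"]],[.44,.37,.1])
print(r.x.round(4),r.fun.round(1)); o=bot.get_obs();print(o["eef_pos"],o["q"].round(3))
# dark finger pixels in difference against the first picture: lowest row
for n in CM:
    a=cv2.imread(f"pics/{n}0.png").astype(int);b=cv2.imread(f"pics/{n}3.png").astype(int)
    D=(abs(a-b).max(2)>25)
    if n=="scene":
        s=D[285:312,470:515]
        for i in range(0,27):print(285+i,"".join(".#"[int(x)] for x in s[i]))
    else:
        s=D[285:322,125:160]
        for i in range(37):print(285+i,"".join(".#"[int(x)] for x in s[i]))
E
```

```text
[0.439  0.3686 0.1063] [-1.8  0.3 -1.2  1.7]
[0.44424223 0.3697408  0.08191033] [-0.3    0.543 -0.66   1.859  0.422  0.883 -1.038]
285 ................####################.........
286 .................###################.........
287 .................###################.........
288 .................##################..........
289 .................##################..........
290 .................##################..........
291 ................##################...........
292 ................###########.######...........
293 ................############.#####...........
294 ................############.####............
295 ................#################............
296 .................##########.####.............
297 ..................########..####.............
298 ...................######.######.............
299 ....................######.####..............
300 ......................###..###...............
301 ........................#..##................
302 ........................#....................
303 .............................................
304 ...............
[... 1160 characters left out ...]
....................
305 ###############....................
306 ##############.....................
307 #############......................
308 #############......................
309 #############......................
310 #############......................
311 ###########........................
312 #########..........................
313 #######............................
314 #######............................
315 #######............................
316 #######............................
317 ########...........................
318 #########..........................
319 #########..........................
320 #########..........................
321 #########..........................
```

The tip is roughly 25–32 mm higher than reported. I'll confirm it by gently touching the bare table beside the tee with the fingers shut.

Call:
send_rows:
  slide:
    - [10, -40, 0]
    - [25, -80, 0]
    - [25, -80, 20]
    - [25, -80, 50]
    - [25, -80, 80]
    - [25, -80, 95]
    - [25, -80, 100]
    - [25, -80, 100]
  roll: [0, 0, 0, 0, 0, 0, 0, 0]
  claw: [0, 0, 0, 0, 0, 0, 0, 0]

```text
t: 6.4
eef_pos: [0.3605, 0.3836, -0.0198]
tool_rot: [-0.0, 0.661, 0.751, -0.002]
contact_force: [-0.1, 0.3, -0.1]
gripper_width: 0.004
grasp_force: 0.0
```

Call:
send_rows:
  slide:
    - [0, 0, 1]
    - [0, 0, 2]
    - [0, 0, 3]
    - [0, 0, 4]
    - [0, 0, 4]
    - [0, 0, 4]
    - [0, 0, 4]
    - [0, 0, 4]
  roll: [0, 0, 0, 0, 0, 0, 0, 0]
  claw: [0, 0, 0, 0, 0, 0, 0, 0]

```text
t: 7.07
eef_pos: [0.3618, 0.3848, -0.0219]
tool_rot: [0.0, 0.661, 0.75, 0.0]
contact_force: [-0.6, 0.4, 0.4]
gripper_width: -0.006
grasp_force: 0.0
```

Call:
send_rows:
  slide:
    - [0, 0, 1]
    - [0, 0, 2]
    - [0, 0, 3]
    - [0, 0, 4]
    - [0, 0, 4]
    - [0, 0, 4]
    - [0, 0, 4]
    - [0, 0, 4]
  roll: [0, 0, 0, 0, 0, 0, 0, 0]
  claw: [0, 0, 0, 0, 0, 0, 0, 0]

```text
t: 7.73
eef_pos: [0.3617, 0.3848, -0.026]
tool_rot: [0.0, 0.661, 0.75, 0.0]
contact_force: [-0.6, -0.4, 0.2]
gripper_width: -0.003
grasp_force: 0.0
```

Call:
send_rows:
  slide:
    - [0, 0, 1]
    - [0, 0, 1]
    - [0, 0, 2]
    - [0, 0, 2]
    - [0, 0, 3]
    - [0, 0, 3]
    - [0, 0, 3]
    - [0, 0, 3]
  roll: [0, 0, 0, 0, 0, 0, 0, 0]
  claw: [0, 0, 0, 0, 0, 0, 0, 0]

```text
t: 8.4
eef_pos: [0.3617, 0.3847, -0.029]
tool_rot: [0.0, 0.661, 0.75, -0.0]
contact_force: [-0.4, 0.3, -0.2]
gripper_width: -0.002
grasp_force: 0.0
```

Call:
send_rows:
  slide:
    - [0, 0, 1]
    - [0, 0, 1]
    - [0, 0, 2]
    - [0, 0, 2]
    - [0, 0, 3]
    - [0, 0, 3]
    - [0, 0, 3]
    - [0, 0, 3]
  roll: [0, 0, 0, 0, 0, 0, 0, 0]
  claw: [0, 0, 0, 0, 0, 0, 0, 0]

```text
t: 9.07
eef_pos: [0.3617, 0.3847, -0.032]
tool_rot: [0.0, 0.661, 0.75, -0.0]
contact_force: [-0.7, 0.6, -0.3]
gripper_width: -0.001
grasp_force: 0.0
```

Call:
send_rows:
  slide:
    - [0, 0, 1]
    - [0, 0, 1]
    - [0, 0, 2]
    - [0, 0, 2]
    - [0, 0, 3]
    - [0, 0, 3]
    - [0, 0, 3]
    - [0, 0, 3]
  roll: [0, 0, 0, 0, 0, 0, 0, 0]
  claw: [0, 0, 0, 0, 0, 0, 0, 0]

```text
t: 9.73
eef_pos: [0.3619, 0.3848, -0.0323]
tool_rot: [0.001, 0.661, 0.75, 0.0]
contact_force: [-6.0, -8.7, 33.7]
gripper_width: -0.0
grasp_force: 16.9
```

```bash
python3 - <<'E'
from h import *
o=bot.get_obs();print(o["contact_force"],o["eef_pos"],o["joint_torque"].round(2))
n="scene";b=bot.read_camera(n)[:,:,::-1];a=cv2.imread("pics/scene0.png");cv2.imwrite("pics/scene4.png",b)
p=proj([[.3617,.3847,z] for z in(0,.02)],n);print(p)
D=abs(a.astype(int)-b.astype(int)).max(2)>25
u,v=p[0].astype(int)
for i in range(v-35,v+12):print(i,"".join(".#"[int(x)] for x in D[i,u-25:u+25]))
E
```

```text
[-5.95346436 -8.68947784 33.6612333 ] [ 0.36194186  0.38479143 -0.03231371] [ -0.93 -38.91  -4.94 -14.96   0.89  -3.03   0.  ]
[[521.39694354 333.54680087]
 [523.89656381 326.31502516]]
298 ....................######..######################
299 ....................##############################
300 ....................###..#########################
301 ....................##....########################
302 ..........................########################
303 ..........................########################
304 ..........................########################
305 .........................#########################
306 ..........#######.......##########################
307 .........######........###########################
308 ........#######.......############################
309 ........########.....#############################
310 ........#####..##....#############################
311 ........#####.#.##.###############################
312 ....#....#####.#.#################################
313 ..........#####.#######..#########################
314 ...........#############..####
[... 970 characters left out ...]
...........########.####################
333 ......................#######..###################
334 ........................#####.##########...#######
335 .........................####.#######.......######
336 ..............................##..#..............#
337 ..........................#...#...................
338 ..................................................
339 ..#...............................................
340 ..#...............................................
341 ..................................................
342 ..................................................
343 ..................................................
344 ..................................................
```

Contact at reported z = −32 mm: the true tip height is the reported one + 32 mm, and xy agrees. I'll use that offset from here on. Now to retry the grasp.

Call:
send_rows:
  slide:
    - [0, 0, -10]
    - [0, 0, -40]
    - [0, 0, -75]
    - [0, 0, -100]
    - [-10, 40, -100]
    - [-26, 79, -100]
    - [-26, 79, -100]
    - [-26, 79, -100]
  roll: [0, 0, 0, 0, 0, 0, 0, 0]
  claw: [0, 0, 0, 0.5, 1, 1, 1, 1]

```text
t: 10.45
eef_pos: [0.4463, 0.3671, 0.0648]
tool_rot: [0.0, 0.663, 0.748, 0.0]
contact_force: [-0.7, 0.5, 0.0]
gripper_width: 0.707
grasp_force: 0.0
```

```bash
python3 -c "
from h import *
go((.444,.3692,-.029),yaw=.13)"
```

```text
t 10.45 pos [0.4463 0.3671 0.0648] toolY yaw 0.1207 tilt [ 0.0009 -0.0004] F [-0.7  0.5  0. ] grip 0.707 0.0
(0.444, 0.3692, -0.029) slide [ 2.4 -2.1 93.8]
roll -0.5
```

Call:
send_rows:
  slide:
    - [0, 0, 0]
    - [0, 0, 0]
    - [0, 0, 25]
    - [0, 0, 50]
    - [0, 0, 75]
    - [0, 0, 88]
    - [0, 0, 94]
    - [0, 0, 94]
  roll: [0, 0, 0, 0, 0, 0, 0, 0]
  claw: [1, 1, 1, 1, 1, 1, 1, 1]

```text
t: 11.12
eef_pos: [0.4419, 0.3689, -0.03]
tool_rot: [-0.0, 0.66, 0.751, -0.001]
contact_force: [0.1, 0.3, 0.1]
gripper_width: 1.004
grasp_force: 0.0
```

Call:
send_rows:
  slide:
    - [0, 0, 0]
    - [0, 0, 0]
    - [0, 0, 0]
    - [0, 0, 0]
    - [0, 0, 0]
    - [0, 0, 0]
    - [0, 0, 0]
    - [0, 0, 0]
  roll: [0, 0, 0, 0, 0, 0, 0, 0]
  claw: [0.8, 0.6, 0.4, 0.3, 0.2, 0.2, 0.2, 0.2]
  force: 40

```text
t: 11.78
eef_pos: [0.444, 0.3693, -0.0279]
tool_rot: [0.0, 0.661, 0.75, 0.001]
contact_force: [-0.5, -1.0, 5.2]
gripper_width: 0.38
grasp_force: 39.1
```

Tee gripped at 0.38 opening (~33 mm) with 39 N. Lifting.

Call:
send_rows:
  slide:
    - [0, 0, -8]
    - [0, 0, -20]
    - [0, 0, -45]
    - [0, 0, -75]
    - [0, 0, -105]
    - [0, 0, -130]
    - [0, 0, -130]
    - [0, 0, -130]
  roll: [0, 0, 0, 0, 0, 0, 0, 0]
  claw: [0.2, 0.2, 0.2, 0.2, 0.2, 0.2, 0.2, 0.2]

```text
t: 12.45
eef_pos: [0.4444, 0.3697, 0.1034]
tool_rot: [0.0, 0.661, 0.75, 0.002]
contact_force: [-0.4, -1.0, -0.5]
gripper_width: 0.38
grasp_force: 39.9
```

```bash
python3 -c "
from h import *
go((.5587,.057,.1),yaw=.0)"
```

```text
t 12.45 pos [0.4444 0.3697 0.1034] toolY yaw 0.1262 tilt [0.0034 0.0024] F [-0.4 -1.  -0.5] grip 0.38 39.9
(0.5587, 0.057, 0.1) slide [-324.6   74.1    3.1]
roll 7.2
```

Call:
send_rows:
  slide:
    - [-25, 6, 0]
    - [-60, 14, 0]
    - [-100, 23, 0]
    - [-140, 32, 0]
    - [-180, 41, 0]
    - [-220, 50, 0]
    - [-260, 59, 0]
    - [-295, 67, 0]
  roll: [1, 2, 3, 4, 5, 6, 7, 7.2]
  claw: [0.2, 0.2, 0.2, 0.2, 0.2, 0.2, 0.2, 0.2]

```text
t: 13.12
eef_pos: [0.5466, 0.0812, 0.1]
tool_rot: [-0.0, 0.708, 0.707, -0.001]
contact_force: [0.8, -0.1, -1.2]
gripper_width: 0.389
grasp_force: 39.9
```

Call:
send_rows:
  slide:
    - [-15, 5, 0]
    - [-25, 10, 0]
    - [-29, 11, 0]
    - [-29, 11, 0]
    - [-29, 11, 0]
    - [-29, 11, 0]
    - [-29, 11, 0]
    - [-29, 11, 0]
  roll: [0, 0, 0, 0, 0, 0, 0, 0]
  claw: [0.2, 0.2, 0.2, 0.2, 0.2, 0.2, 0.2, 0.2]

```text
t: 13.78
eef_pos: [0.5578, 0.0571, 0.1011]
tool_rot: [-0.0, 0.706, 0.708, 0.0]
contact_force: [-0.0, 0.6, -2.3]
gripper_width: 0.386
grasp_force: 39.9
```

```bash
python3 - <<'E'
from h import *
go((.5587,.057,-.023),yaw=.0)
im=bot.read_camera("top");s=bot.read_camera("scene")
a=s[110:310,220:420,::-1];b=im[150:310,240:400,::-1]
cv2.imwrite('pics/c5.png',cv2.convertScaleAbs(np.hstack([cv2.resize(a,(400,400),interpolation=2),cv2.resize(b,(400,400),interpolation=2)]),alpha=1.6))
E
```

```text
t 13.78 pos [0.5578 0.0571 0.1011] toolY yaw 0.0028 tilt [0.     0.0003] F [-0.   0.6 -2.3] grip 0.386 39.9
(0.5587, 0.057, -0.023) slide [-1.000e-01  9.000e-01  1.241e+02]
roll 0.2
```

View pics/c5.png

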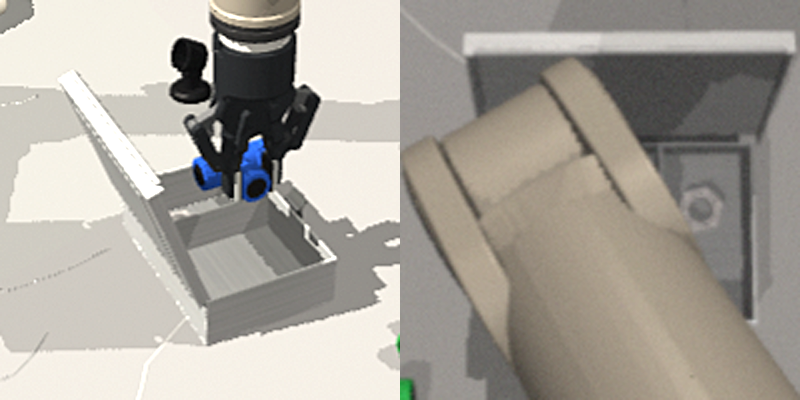

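The tee is held level over the bay, both pictures showing the lid and walls clear of it. Lowering.

Call:
send_rows:
  slide:
    - [0, 1, 20]
    - [0, 1, 45]
    - [0, 1, 70]
    - [0, 1, 95]
    - [0, 1, 110]
    - [0, 1, 118]
    - [0, 1, 122]
    - [0, 1, 123]
  roll: [0, 0, 0, 0, 0, 0, 0, 0]
  claw: [0.2, 0.2, 0.2, 0.2, 0.2, 0.2, 0.2, 0.2]

```text
t: 14.55
eef_pos: [0.5591, 0.056, -0.0221]
tool_rot: [-0.0, 0.707, 0.707, -0.0]
contact_force: [0.3, -0.3, -0.7]
gripper_width: 0.382
grasp_force: 39.9
```

Call:
send_rows:
  slide:
    - [0, 0, 0]
    - [0, 0, 0]
    - [0, 0, 0.5]
    - [0, 0, 1]
    - [0, 0, 1.5]
    - [0, 0, 2]
    - [0, 0, 2]
    - [0, 0, 2]
  roll: [0, 0, 0, 0, 0, 0, 0, 0]
  claw: [0.2, 0.2, 0.2, 0.2, 0.2, 0.2, 0.2, 0.2]

```text
t: 15.22
eef_pos: [0.5593, 0.0557, -0.0238]
tool_rot: [0.0, 0.707, 0.707, 0.0]
contact_force: [0.2, -0.1, 1.0]
gripper_width: 0.382
grasp_force: 40.1
```

Call:
send_rows:
  slide:
    - [0, 0, 0.5]
    - [0, 0, 1]
    - [0, 0, 1]
    - [0, 0, 1]
    - [0, 0, 1]
    - [0, 0, 1]
    - [0, 0, 1]
    - [0, 0, 1]
  roll: [0, 0, 0, 0, 0, 0, 0, 0]
  claw: [0.2, 0.2, 0.45, 0.55, 0.7, 0.7, 0.7, 0.7]

```text
t: 15.88
eef_pos: [0.559, 0.0557, -0.0251]
tool_rot: [-0.0, 0.707, 0.707, -0.0]
contact_force: [-0.7, 0.4, -0.4]
gripper_width: 0.698
grasp_force: 0.0
```

Call:
send_rows:
  slide:
    - [0, 0, -10]
    - [0, 0, -30]
    - [0, 0, -60]
    - [0, 0, -100]
    - [0, 0, -140]
    - [0, 0, -175]
    - [0, 0, -180]
    - [0, 0, -180]
  roll: [0, 0, 0, 0, 0, 0, 0, 0]
  claw: [0.7, 0.7, 0.7, 0.7, 0.7, 0.7, 0.7, 0.7]

```text
t: 16.55
eef_pos: [0.561, 0.0562, 0.1585]
tool_rot: [0.002, 0.707, 0.707, 0.002]
contact_force: [0.2, -0.2, -0.4]
gripper_width: 0.698
grasp_force: 0.0
```

Tee released at floor height without load. Next, go up and over behind the lid, and check the tee numerically from there.

```bash
python3 - <<'E'
from h import *
go((.56,-.0015,.24),(.75,-.0015,.24),(.75,-.0015,.158),yaw=.0)
B=blue(bot.read_camera("scene"));M=cv2.resize(teemask([.559,.0207,1.571,.004],"scene"),(640,480),interpolation=cv2.INTER_AREA)
print(B.sum(),M.sum(),(B&M).sum()/B.sum())
E
```

```text
t 16.55 pos [0.561  0.0562 0.1585] toolY yaw 0.0006 tilt [0.0062 0.0002] F [ 0.2 -0.2 -0.4] grip 0.698 0.0
(0.56, -0.0015, 0.24) slide [-57.7  -0.5 -81.5]
(0.75, -0.0015, 0.24) slide [-57.8 189.4 -80.3]
(0.75, -0.0015, 0.158) slide [-57.8 188.9   1.7]
roll 0.0
586 770 0.9146757679180887
```

Call:
send_rows:
  slide:
    - [-10, 0, -35]
    - [-30, 0, -65]
    - [-50, 10, -85]
    - [-57, 45, -88]
    - [-57, 80, -88]
    - [-57, 120, -88]
    - [-57, 155, -88]
    - [-57, 191, -88]
  roll: [0, 0, 0, 0, 0, 0, 0, 0]
  claw: [0.4, 0.2, 0, 0, 0, 0, 0, 0]

```text
t: 17.27
eef_pos: [0.7506, -0.0018, 0.2398]
tool_rot: [-0.001, 0.707, 0.707, -0.002]
contact_force: [1.2, -0.2, 0.2]
gripper_width: 0.0
grasp_force: 0.0
```

Call:
send_rows:
  slide:
    - [0, 0, 0]
    - [0, 0, 0]
    - [0, 0, 0]
    - [0, 0, 0]
    - [0, 0, 0]
    - [0, 0, 0]
    - [0, 0, 0]
    - [0, 0, 0]
  roll: [0, 0, 0, 0, 0, 0, 0, 0]
  claw: [0, 0, 0, 0, 0, 0, 0, 0]

```text
t: 17.93
eef_pos: [0.7499, -0.0014, 0.2436]
tool_rot: [0.0, 0.707, 0.707, 0.0]
contact_force: [0.1, 0.9, -0.5]
gripper_width: 0.003
grasp_force: 0.0
```

```bash
python3 - <<'E'
from h import *
go((.75,-.0015,.158),(.657,-.0015,.158),yaw=.0)
ims={n:bot.read_camera(n) for n in CM}
for n in CM:
    B=blue(ims[n]);M=cv2.resize(teemask([.559,.0207,1.571,.004],n),(640,480),interpolation=cv2.INTER_AREA)
    print(n,B.sum(),M.sum(),(B&M).sum()/max(1,B.sum()))
b=ims["top"][120:320,230:430,::-1];a=ims["scene"][110:310,220:420,::-1]
cv2.imwrite('pics/c6.png',np.hstack([a,b]))
for a in np.r_[1.57:0.05:-.15]:
    c=np.array([.6372,.059])+.1385*np.array([-np.cos(a),np.sin(a)])+.005*np.array([np.sin(a),np.cos(a)])
    print(round(a,2),"x",round(c[0]+.0145,4),"zrep",round(c[1]-.0322,4))
E
```

```text
t 17.93 pos [ 0.7499 -0.0014  0.2436] toolY yaw 0.0006 tilt [ 0.0006 -0.0004] F [ 0.1  0.9 -0.5] grip 0.003 0.0
(0.75, -0.0015, 0.158) slide [-0.1  0.1 85.6]
(0.657, -0.0015, 0.158) slide [ -0.  -92.9  85.5]
roll 0.0
scene 587 770 0.9131175468483816
top 642 768 0.9953271028037384
1.57 x 0.6566 zrep 0.1653
1.42 x 0.6358 zrep 0.1645
1.27 x 0.6154 zrep 0.1606
1.12 x 0.5959 zrep 0.1536
0.97 x 0.5775 zrep 0.1439
0.82 x 0.5609 zrep 0.1315
0.67 x 0.5462 zrep 0.1167
0.52 x 0.534 zrep 0.1
0.37 x 0.5244 zrep 0.0815
0.22 x 0.5176 zrep 0.0619
0.07 x 0.5139 zrep 0.0415
```

The tee lies in the bay as planned (99.5 % of its blue pixels fall inside the predicted flat silhouette). Now down behind the lid and push.

Call:
send_rows:
  slide:
    - [0, 0, 25]
    - [0, 0, 55]
    - [0, 0, 80]
    - [0, 0, 86]
    - [0, -12, 86]
    - [0, -25, 86]
    - [0, -38, 86]
    - [0, -50, 86]
  roll: [0, 0, 0, 0, 0, 0, 0, 0]
  claw: [0, 0, 0, 0, 0, 0, 0, 0]

```text
t: 18.7
eef_pos: [0.7007, -0.0009, 0.1585]
tool_rot: [0.001, 0.707, 0.707, 0.001]
contact_force: [3.6, 0.2, 3.3]
gripper_width: -0.0
grasp_force: 2.2
```

Call:
send_rows:
  slide:
    - [0, -6, 0]
    - [0, -12, 0]
    - [0, -18, 0]
    - [0, -24, 0]
    - [0, -30, 0]
    - [0, -36, 0]
    - [0, -42, 0]
    - [0, -44, 0]
  roll: [0, 0, 0, 0, 0, 0, 0, 0]
  claw: [0, 0, 0, 0, 0, 0, 0, 0]

```text
t: 19.37
eef_pos: [0.6548, -0.0012, 0.1567]
tool_rot: [-0.0, 0.707, 0.707, -0.001]
contact_force: [2.6, 0.7, 1.2]
gripper_width: 0.003
grasp_force: 1.2
```

Call:
send_rows:
  slide:
    - [0, -10, 0]
    - [0, -19, 0.5]
    - [0, -29, 2]
    - [0, -38, 4]
    - [0, -48, 7]
    - [0, -57, 11]
    - [0, -66, 15]
    - [0, -74, 20]
  roll: [0, 0, 0, 0, 0, 0, 0, 0]
  claw: [0, 0, 0, 0, 0, 0, 0, 0]

```text
t: 20.03
eef_pos: [0.5809, -0.0014, 0.1367]
tool_rot: [-0.0, 0.707, 0.707, -0.0]
contact_force: [0.8, 0.2, 2.3]
gripper_width: 0.003
grasp_force: 0.9
```

Call:
send_rows:
  slide:
    - [0, -8, 6]
    - [0, -16, 12]
    - [0, -23, 19]
    - [0, -30, 26]
    - [0, -36, 33]
    - [0, -42, 41]
    - [0, -46, 50]
    - [0, -51, 58]
  roll: [0, 0, 0, 0, 0, 0, 0, 0]
  claw: [0, 0, 0, 0, 0, 0, 0, 0]

```text
t: 20.7
eef_pos: [0.5305, -0.0013, 0.0779]
tool_rot: [-0.0, 0.707, 0.707, -0.0]
contact_force: [1.6, 0.1, 0.1]
gripper_width: -0.001
grasp_force: 0.4
```

Call:
send_rows:
  slide:
    - [0, -3, 7]
    - [0, -6, 14]
    - [0, -8, 20]
    - [0, -10, 26]
    - [0, -11, 30]
    - [0, -17, 30]
    - [0, -24, 30]
    - [0, -30, 30]
  roll: [0, 0, 0, 0, 0, 0, 0, 0]
  claw: [0, 0, 0, 0, 0, 0, 0, 0]

```text
t: 21.37
eef_pos: [0.5003, -0.0012, 0.0491]
tool_rot: [-0.0, 0.707, 0.707, -0.0]
contact_force: [-0.0, -0.9, 1.1]
gripper_width: 0.001
grasp_force: 0.2
```

```bash
python3 - <<'E'
from h import *
go((.4987,-.0015,.064-.0322),yaw=0)
E
```

```text
t 21.37 pos [ 0.5003 -0.0012  0.0491] toolY yaw 0.001 tilt [-0.0001 -0.    ] F [-0.  -0.9  1.1] grip 0.001 0.2
(0.4987, -0.0015, 0.0318) slide [-0.3 -1.6 17.3]
roll 0.1
```

Call:
send_rows:
  slide:
    - [0, -1, 2]
    - [0, -1, 4]
    - [0, -1, 6]
    - [0, -1, 8]
    - [0, -1, 9]
    - [0, -1, 10]
    - [0, -1, 10]
    - [0, -1, 10]
  roll: [0, 0, 0, 0, 0, 0, 0, 0]
  claw: [0, 0, 0, 0, 0, 0, 0, 0]

```text
t: 22.03
eef_pos: [0.5003, -0.0015, 0.0399]
tool_rot: [0.0, 0.707, 0.707, -0.0]
contact_force: [-4.5, -0.9, 13.0]
gripper_width: -0.001
grasp_force: 6.7
```

Call:
send_rows:
  slide:
    - [0, 0, 1]
    - [0, 0, 2]
    - [0, 0, 3]
    - [0, 0, 4]
    - [0, 0, 5]
    - [0, 0, 6]
    - [0, 0, 7]
    - [0, 0, 7]
  roll: [0, 0, 0, 0, 0, 0, 0, 0]
  claw: [0, 0, 0, 0, 0, 0, 0, 0]

```text
t: 22.7
eef_pos: [0.5002, -0.0013, 0.0317]
tool_rot: [-0.0, 0.707, 0.707, 0.0]
contact_force: [0.3, -0.9, 0.1]
gripper_width: 0.003
grasp_force: 0.0
```

The force rose to 13 N and then vanished at shut height, so the clip snapped. I'll do one short confirming press, then retreat.

Call:
send_rows:
  slide:
    - [0, 0, 0.5]
    - [0, 0, 1]
    - [0, 0, 1]
    - [0, 0, 1.5]
    - [0, 0, 1.5]
    - [0, 0, 1.5]
    - [0, 0, 1.5]
    - [0, 0, 1.5]
  roll: [0, 0, 0, 0, 0, 0, 0, 0]
  claw: [0, 0, 0, 0, 0, 0, 0, 0]

```text
t: 23.37
eef_pos: [0.5003, -0.0013, 0.0309]
tool_rot: [0.0, 0.707, 0.707, 0.0]
contact_force: [-0.9, 0.1, 5.3]
gripper_width: -0.002
grasp_force: 2.9
```

Call:
send_rows:
  slide:
    - [0, 0, -10]
    - [0, 0, -40]
    - [0, 0, -80]
    - [0, 0, -120]
    - [40, 0, -150]
    - [80, 0, -150]
    - [120, 0, -150]
    - [160, 0, -150]
  roll: [0, 0, 0, 0, 0, 0, 0, 0]
  claw: [0, 0, 0, 0, 0, 0, 0, 0]

```text
t: 24.03
eef_pos: [0.5004, 0.1582, 0.1823]
tool_rot: [0.001, 0.707, 0.707, 0.001]
contact_force: [0.2, -0.3, 0.7]
gripper_width: 0.005
grasp_force: 0.0
```

Call:
send_rows:
  slide:
    - [40, 0, 0]
    - [80, 0, 0]
    - [120, 0, 0]
    - [140, 0, 0]
    - [150, 0, 0]
    - [150, 0, 0]
    - [150, 0, 0]
    - [150, 0, 0]
  roll: [0, 0, 0, 0, 0, 0, 0, 0]
  claw: [0, 0, 0, 0, 0, 0, 0, 0]

```text
t: 24.7
eef_pos: [0.5005, 0.3041, 0.1803]
tool_rot: [0.001, 0.708, 0.706, -0.001]
contact_force: [0.1, -0.5, 0.2]
gripper_width: 0.0
grasp_force: 0.0
```

```bash
python3 - <<'E'
from h import *
go((.5,.3,.2))
ims={n:bot.read_camera(n) for n in CM}
a=ims["scene"][80:400,220:420,::-1];b=ims["top"][140:320,150:530,::-1]
out=np.zeros((560,800,3),np.uint8);out[:480,:300]=cv2.resize(a,(300,480));out[:237,300:]=cv2.resize(b,(500,237))
c=ims["scene"][170:280,290:420,::-1];out[240:560,300:678]=cv2.resize(c,(378,320),interpolation=2)
cv2.imwrite('pics/end.png',cv2.convertScaleAbs(out,alpha=1.5))
E
```

```text
t 24.7 pos [0.5005 0.3041 0.1803] toolY yaw -0.0019 tilt [-0.0001 -0.0019] F [ 0.1 -0.5  0.2] grip 0.0 0.0
(0.5, 0.3, 0.2) slide [ -4.2  -0.5 -19.7]
```

View pics/end.png

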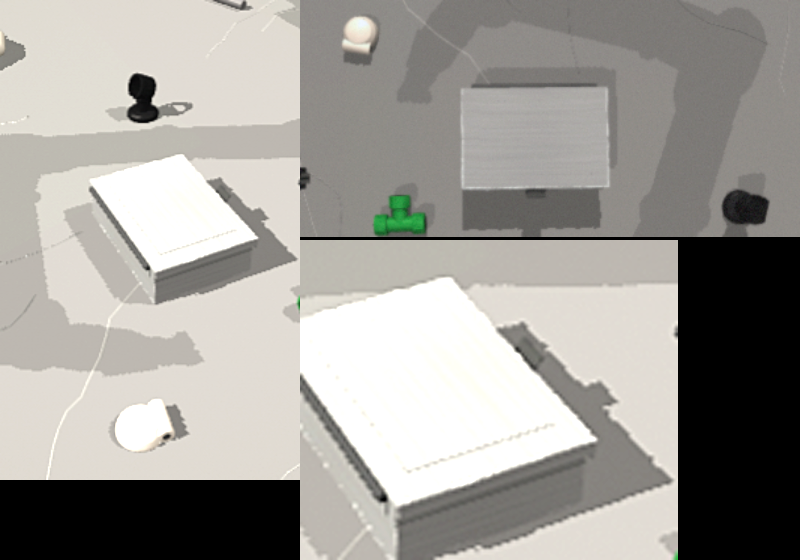

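The lid lies flat and shut on the box, with the clip at its front (top panel (535,190)). The holder and hinge cover are where they started, and the arm is clear. Handing in.

```bash
python3 -c "
from station import bot
print(bot.hand_in())"
```

```text
the job is handed in; nothing more can be done
None
```

The blue tee lies flat in the wide bay, the lid is shut with its clip snapped over it, and the job was handed in at about 25 s; the first grasp missed because the gripper's true tip was 32 mm higher than reported, which I measured by touching the table (a 34 N touch) and corrected for.

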